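Slide the lamp box home on the lens bench

TASK

Set up the prism test: push the tall white lamp box straight back across the bench, low near its base so that it slides and never tips, until its far face stands flush against the steel stop bar, with the bar reaching past it on both sides. Then push the prism carriage along the brass rail all the way to the rail's end block beside the lamp box. Only push: lift nothing, keep off the prism itself, and leave the other things where they stand.

Things in the scene. Friction and masses are not known exactly. Their poses are not given: they have to be found in the camera images.
- lamp_box: mm: tall white box, dark band, thin bail on top (to 234). Origin: centre of the underside of the case, z up. Case 70 deep (x -35..35), 110 wide (y), 200 high. A wooden toe board, 110 wide, 26 high, sticks out at its near foot (x -35 to -70): push there. Far face (x=35) goes to the bar. 0.9 kg; slides at 3 to 8 N, tips if pushed high. Starts 60-110 short of home, up to 20 aside and 0.15 rad askew
- seat (a point): mm: where the lamp box's origin belongs, on the bench. x = direction to push the box, y along bar and rail, z up. Fixed steel stop bar 180 long (y -90..90), 25 high, 20 thick, near face at x=35. Fixed brass rail at x=0, 30 wide, 14 high, y -360 to -110; end block 44 wide, 30 high at y -110..-98, a 20 high block at y -372..-360
- carriage (a joint): position of the prism carriage on the rail, m: grows towards seat +y; 0 = far from the lamp box (carriage centre at seat y=-0.290), 0.14 = against the end block (centre at y=-0.150). Starts at 0 to 0.06. About 3 N moves it (more when fast); it stays where it is left
- push_plate (a point): mm: centre of the outer (-y) face of the upright aluminium plate at the carriage's end away from the lamp box, 59 above the bench; axes as seat. Plate 70 wide (x), 8 thick, up to 84 above the bench, standing free from 38 up; push it towards +y. Carriage deck 70 (x) by 80 (y), top 38 above the bench, underside 16
- prism: glass prism fixed on the carriage, about 42 mm across and 34 high on a 46 mm square brass plate; origin at 41 above the bench, 46 towards +y from the push plate's outer face; its top 75 above the bench. Neither is to be touched
- pot: orange clay polishing pot, 80 mm across, 65 high; bystander, origin at the centre of its underside
- float: green glass float, ball 80 mm across on a low wooden foot, 85 high; bystander, origin at the centre of its underside
- wick_holder: small nickel lamp wick holder, 48 mm across at the foot, 60 high; bystander, origin at the centre of its underside
- jar: amber glass jar, 52 mm across, 65 high; bystander, origin at the centre of its underside
- square: loose steel square lying flat, stock 90 mm long along y, blade 121 out along +x, 16 high; bystander, origin at the centre of its underside (of the stock)
- weight: brass weight with a knob, 44 mm across, 55 high; bystander, origin at the centre of its underside
Mind the look-alikes: they are no part of the job. Leave any green or pink look-alike of the lamp_box alone.

How it is judged:
By the outcome, as a careful person would: the job done as asked, in the order asked, and still so for the second after the job is handed in, with the robot touching nothing.
It also fails if it takes over 51 s, if anything falls off the work surface, if the arm or the gripper's body presses on something with over 40 N, if the wrist force passes 120 N, or if a joint passes its speed limit or range.

ROBOT

A 6-joint arm with a two-finger parallel gripper is mounted at the origin on the work surface. World frame = base frame: x ahead of the robot, y to its left, z up, the work surface at z = 0. Lengths are in m, angles in degrees, forces in N, time in s.
With the tool pointing down it reaches from about 0.375 to 0.925 m from the base axis. Payload 5.7 kg.
Tool frame: the origin (TCP) lies midway between the tips of the shut fingers; the grasp point (between the pads) lies 19 mm behind it; z points along the fingers, y is the direction in which the jaws open and shut (so a half turn about z gives the same grasp; the last joint's range is limited). The gripper opens to 88 mm and grips with 3 to 60 N. Pads are 20 mm wide; open, the fingers measure 115 mm over their backs; the gripper's body (75 mm by 178 mm) begins 61 mm behind the grasp point.
Start: joints at [-77.756, 20.558, 86.54, -0, 72.909, -6.595], TCP at [0.194, -0.568, 0.223] pointing down, gripper open.
Joint ranges: [-170.27, 170.27], [-57.76, 135], [12.27, 136.19], [-55.21, 235.2], [11.17, 155.16], [-170.74, 170.74]. Speed limits (degrees/s): [136.94, 136.94, 180, 180, 180, 180].

INTERFACE

Orientations are given as [roll, pitch, yaw] about the fixed x, y, z axes, in that order (R = Rz(yaw) Ry(pitch) Rx(roll)).
In Python, from plant import env gives the robot as it stands. Calls block until the motion is done:
- env.reach(position, orientation): joint-space move of the TCP to a pose.
- env.servo_line(position, rot=None, velocity=0.15, until_force=None): straight line of the TCP; rot=None keeps the orientation; velocity is the mean speed in m/s. With until_force (N) it stops when the force on the tool has changed by that much, and returns True; else False.
- env.move_j(angles): joint-space move.
- env.command_gripper(opening, strength=None): finger opening in m; strength is the grip in N (None keeps the last); returns when the fingers have stopped.
- env.sleep(seconds).
- env.solve_ik(position, orientation): joint angles nearest the present ones, or None.
- env.read_state(): the state.
- env.grab_frame(name): name is "scene" or "top" or "wrist"; returns the picture (420x560x3 uint8, red, green, blue); there is no depth.
- env.get_calibration(name): a dict with "K" (3x3 intrinsics, pixels), "rvec" (rotation vector, rad) and "tvec" (3), from world to camera coordinates, as OpenCV has them. Camera axes: x right, y down, z forward; pixel columns grow to the right and rows downward; lengths in m; the calibration is good to about 2 mm. A picture is of the moment at which its call begins: read the wrist's pose just before it. get_calibration takes no time and is no camera call; for the wrist camera it gives the pose at the moment of the call.
A pose or a line that the arm cannot do raises env.Unreachable and nothing moves.
- env.finish_job(): hands the job in, once; it reports no verdict.
The state is a dict: "t": time; "joints": joint angles; "dq": joint speeds; "joint_torque": joint torques, N m; "tool_pos": TCP position; "eef_rot": TCP orientation; "ft_force": force on the tool from outside, world axes, zero at the start; "wrist_torque": the same for the moment, N m; "grip_width": finger opening in m.
Only numpy, scipy, OpenCV 4.12 (cv2) and the standard library are available. Lean on these libraries where they do the work, as an engineer would, in place of code of your own. Each camera call takes 0.05 s, during which the arm holds its last target.

## Working session

There is one attempt and no reset: what is moved stays moved. The work goes in short steps, each a Python script; the robot and the scene stay as the last script left them, time stands still between calls to the robot, and variables do not carry over. Pictures are saved under pics/ and viewed, and the job is handed in when it is done.

```bash
mkdir -p pics; ls
python3 - <<'E'
from plant import env
import cv2
for n in("scene","top","wrist"):
    c=env.get_calibration(n); print(n,c)
    cv2.imwrite(f"pics/{n}0.png",env.grab_frame(n)[:,:,::-1])
print(env.read_state())
E
```

```text
pics
scene {'K': array([[525.41278955,   0.        , 279.51548262],
       [  0.        , 525.41278955, 204.21842828],
       [  0.        ,   0.        ,   1.        ]]), 'rvec': array([ 1.06205653,  2.33041082, -1.07051993]), 'tvec': array([ 0.28063451, -0.28135959,  1.56955502])}
top {'K': array([[380.5275781 ,   0.        , 276.9682775 ],
       [  0.        , 380.5275781 , 203.36982693],
       [  0.        ,   0.        ,   1.        ]]), 'rvec': array([ 2.16021656, -2.16779049,  0.0356554 ]), 'tvec': array([0.13094526, 0.58205781, 0.96109076])}
wrist {'K': array([[324.80244501,   0.        , 282.76305502],
       [  0.        , 324.80244501, 212.20284466],
       [  0.        ,   0.        ,   1.        ]]), 'rvec': array([-2.36381116,  1.69099179,  0.23879082]), 'tvec': array([-0.59897068, -0.03331606,  0.39151862])}
{'t': 0.15, 'joints': array([-7.77578722e+01,  2.05885513e+01,  8.65825898e+01,  8.17355418e-04,
        7.29105122e+01, -6.59590804e+00]), 'dq': array([ 0.03234993, -0.07587017, -0.09855651, -0.0510145 , -0.03314076,
       -0.05159098]), 'joint_torque': array([ 8.81258347e-04, -5.15754354e+01, -2.71007788e+01,  6.73582032e-02,
        3.05687974e-02, -7.96631889e-05]), 'tool_pos': array([ 0.19361046, -0.56734899,  0.22201603]), 'eef_rot': array([-1.79918977e+02, -1.01549500e-02,  1.88377879e+01]), 'ft_force': array([ 0.8726451 , -0.5957459 ,  0.66984202]), 'wrist_torque': array([0.00718062, 0.02881889, 0.06448429]), 'grip_width': 0.08787397525116761}
```

View pics/scene0.png

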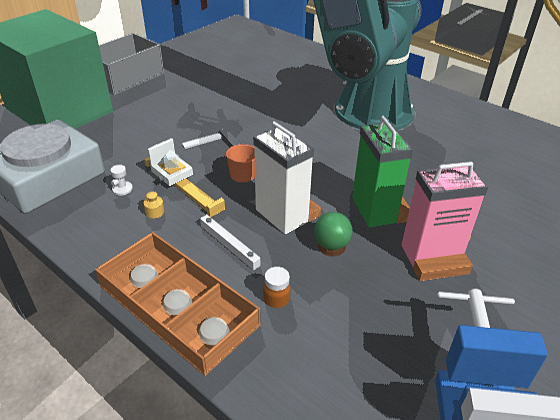

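View pics/top0.png

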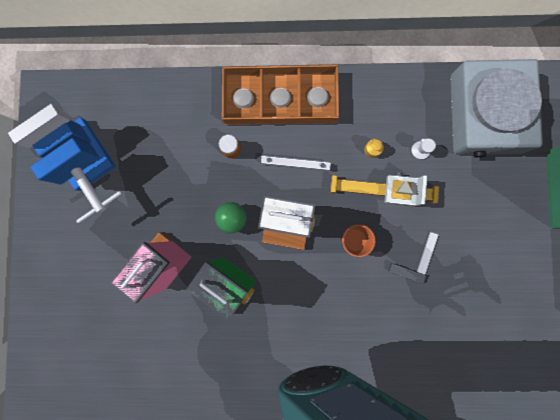

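View pics/wrist0.png

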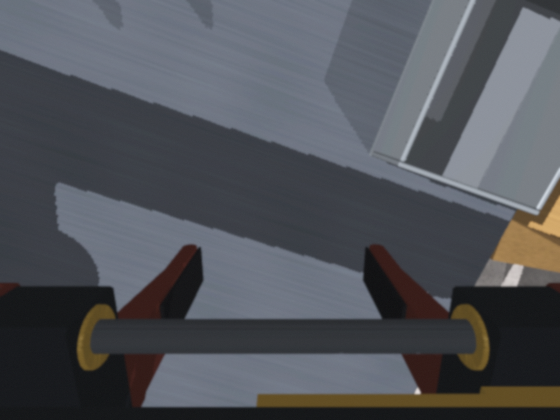

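In the top view +x is up and +y is left. The lamp box candidates are white at top(287,217)/scene(283,180), green at top(225,287)/scene(380,175) and pink at top(145,270)/scene(440,225). The description fits the white one, and the wooden toe is at top(285,240). I'll check that with a close crop.

Run:
```python
import cv2
t=cv2.imread("pics/top0.png"); s=cv2.imread("pics/scene0.png")
cv2.imwrite("pics/ct1.png",cv2.resize(t[140:270,210:340],None,fx=4.6,fy=4.6,interpolation=cv2.INTER_CUBIC))
cv2.imwrite("pics/ct2.png",cv2.resize(t[130:280,320:450],None,fx=4,fy=4,interpolation=cv2.INTER_CUBIC))
cv2.imwrite("pics/cs1.png",cv2.resize(s[110:275,130:360],None,fx=3.4,fy=3.4,interpolation=cv2.INTER_CUBIC))
```

```text
(no output)
```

View pics/ct1.png

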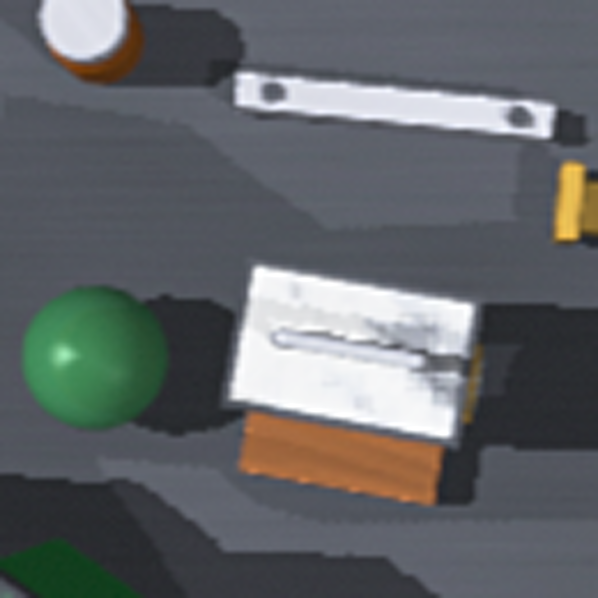

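View pics/ct2.png

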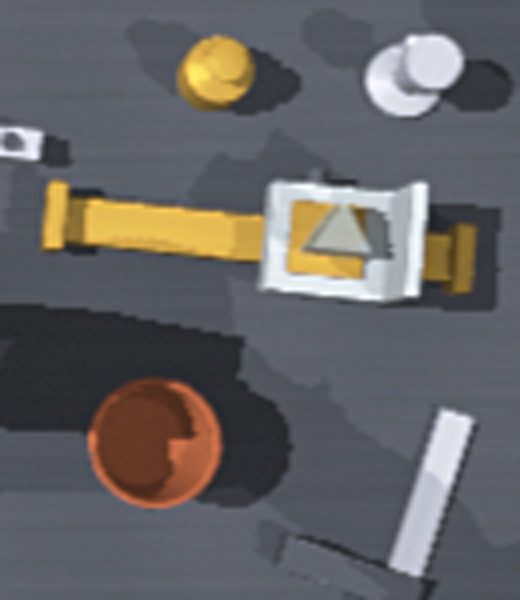

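View pics/cs1.png

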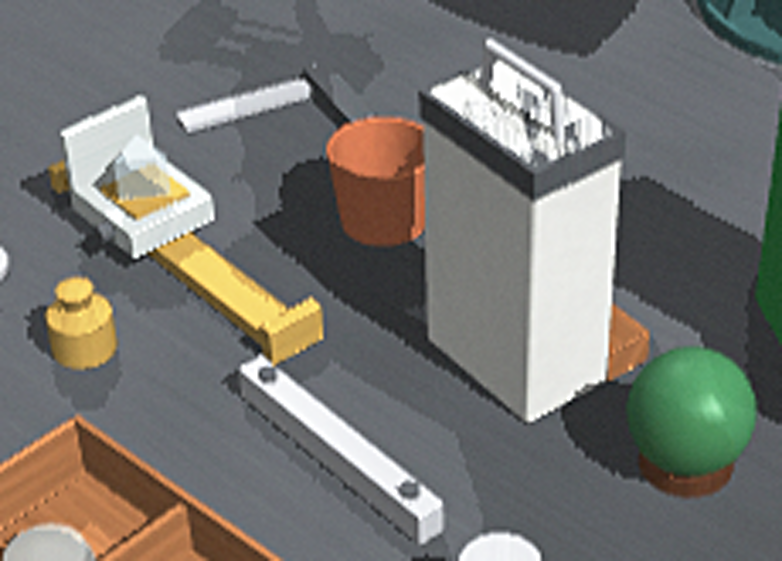

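```bash
cat > h.py <<'E'
import numpy as np, cv2
from scipy.optimize import least_squares
from plant import env
CAL={n:env.get_calibration(n) for n in("scene","top")}
def proj(c,P):
    if isinstance(c,str): c=CAL[c]
    return cv2.projectPoints(np.asarray(P,float).reshape(-1,1,3),c["rvec"],c["tvec"],c["K"],None)[0].reshape(-1,2)
def T2(p,P):
    P=np.asarray(P,float);c,s=np.cos(p[2]),np.sin(p[2])
    return np.c_[p[0]+c*P[:,0]-s*P[:,1],p[1]+s*P[:,0]+c*P[:,1],P[:,2]]
def fit(obs,p0):
    # obs: list of (cam, Nx3 model m, Nx2 px)
    f=lambda p:np.concatenate([(proj(c,T2(p,M))-np.asarray(px)).ravel() for c,M,px in obs])
    r=least_squares(f,p0,loss='soft_l1'); return r.x,f(r.x).reshape(-1,2)
def crop(px,o,k): return (np.asarray(px,float)+.5)/k-.5+np.asarray(o)
def s2w(p,P): return T2(p,np.atleast_2d(P))
E
cat > m.py <<'E'
from h import *
np.set_printoptions(precision=4,suppress=True)
k=lambda a:crop(a,(210,140),4.6); k2=lambda a:crop(a,(320,130),4); ks=lambda a:crop(a,(130,110),3.4)
m=lambda a:np.array(a)/1000.
seatobs=[("top",m([[55,90,25],[55,-90,25],[35,-90,25],[35,90,25]]),k([(235,72),(556,104),(552,139),(233,106)])),
("top",m([[22,-98,30],[22,-110,30],[-22,-110,30],[-22,-98,30]]),k2([(47,182),(70,182),(66,248),(43,248)])),
("scene",m([[55,90,25],[35,90,25],[55,-90,25],[35,-90,25]]),ks([(418,515),(441,498),(241,368),(264,357)]))]
s,r=fit(seatobs,[.7,0,0]); print("seat",s,np.degrees(s[2]));print(r)
for i in (0,2):
    q,_=fit([seatobs[i]],s);print("  alone",q)
boxobs=[("top",m([[35,55,200],[35,-55,200],[-35,-55,200],[-35,55,200]]),k([(254,264),(480,303),(456,444),(227,405)])),
("top",m([[-70,55,26],[-70,-55,26]]),k([(240,471),(437,505)])),
("scene",m([[35,55,0],[35,-55,0],[-35,55,0],[35,55,200],[35,-55,200],[-35,55,200]]),ks([(529,422),(429,347),(606,380),(536,172),(420,92),(624,132)]))]
b,r=fit(boxobs,[.6,0,0]); print("box",b);print(r)
for i in (0,2):
    q,_=fit([boxobs[i]],b);print("  alone",q)
c,si=np.cos(s[2]),np.sin(s[2]); d=b[:2]-s[:2]
print("box in seat",c*d[0]+si*d[1],-si*d[0]+c*d[1],b[2]-s[2])
# plate: top edge z=.084 outer face corners crop2
P=m([[35,0,84],[-35,0,84]])
f=lambda y:(proj("top",T2(s,P+[0,y[0],0]))-k2([(429,184),(420,299)])).ravel()
r=least_squares(f,[-.3]); print("plate y",r.x,f(r.x))
P2=m([[0,-372,20],[0,-110,14],[0,-330,84]]);print(proj("top",T2(s,P2)))
# bystanders on plane
def ray(cam,px,z):
    C=CAL[cam];R=cv2.Rodrigues(C["rvec"])[0];o=-R.T@C["tvec"];d=R.T@np.linalg.inv(C["K"])@[*px,1];return o+d*(z-o[2])/d[2]
for n,px,z in [("pot",(358,241),.065),("float",(231,217),.045),("jar",(229,147),.065),("weight",(375,147),.04),("wick",(425,147),.05),("sq tip",(433,234),.016),("sq stock",(405,270),.016),("green",(230,280),.2)]:
    w=ray("top",px,z);dd=w[:2]-s[:2];print(n,w,"seat",c*dd[0]+si*dd[1],-si*dd[0]+c*dd[1])
E
python3 m.py
```

```text
seat [ 0.6448  0.0859 -0.1146] -6.567136547449931
[[ 0.8305 -0.3525]
 [-0.1621 -0.1669]
 [-0.0857 -0.1757]
 [ 0.3842 -0.2209]
 [ 0.9247 -0.485 ]
 [-0.1583  0.0069]
 [-0.9003  0.4364]
 [ 0.1694 -0.0672]
 [ 0.7761  0.4309]
 [ 1.5013  0.6146]
 [-0.5944 -0.7365]
 [-0.0268 -1.5051]]
  alone [ 0.6442  0.0864 -0.1117]
  alone [ 0.6455  0.0856 -0.1208]
box [ 0.5429  0.1015 -0.174 ]
[[-0.9585 -1.6917]
 [ 0.9813 -1.5084]
 [ 0.7262  0.5444]
 [-0.8126  0.0763]
 [ 0.0953 -0.1575]
 [-0.4217 -0.093 ]
 [-0.086   0.7569]
 [-1.1346 -2.8381]
 [ 1.0333 -0.2127]
 [ 0.1046 -0.2376]
 [ 0.0094 -1.0137]
 [ 0.819  -0.9962]]
  alone [ 0.5415  0.1015 -0.1815]
  alone [ 0.5448  0.1024 -0.1664]
box in seat -0.10307234977878654 0.0038507834101175857 -0.05942073172517409
plate y [-0.3188] [ 0.1144  0.0209 -0.1296  0.1266]
[[438.0494 194.9797]
 [335.3983 184.3527]
 [430.4628 190.5364]]
pot [ 0.4863 -0.0706  0.065 ] seat -0.139538336991827 -0.17365860851916343
float [0.5468 0.245  0.045 ] seat -0.11553793537898169 0.14680324214632293
jar [0.7226 0.248  0.065 ] seat 0.058766779972157436 0.16994223745652187
weight [ 0.7241 -0.122   0.04  ] seat 0.10255377451888759 -0.19753459639235801
wick [ 0.7205 -0.244   0.05  ] seat 0.11292528325549037 -0.31915284752903716
sq tip [ 0.5027 -0.2692  0.016 ] seat -0.10056067891675902 -0.36904716847019586
sq stock [ 0.4116 -0.1962  0.016 ] seat -0.1994231383840053 -0.30697287213020313
green [0.4083 0.221  0.2   ] seat -0.2504518063862262 0.10712354982000363
```

Run:
```python
import cv2
t=cv2.imread("pics/top0.png")
cv2.imwrite("pics/ct3.png",cv2.resize(t[220:330,180:310],None,fx=5,fy=5,interpolation=cv2.INTER_CUBIC))
from h import *
c=env.get_calibration("wrist");R=cv2.Rodrigues(c["rvec"])[0];o=-R.T@c["tvec"]
st=env.read_state()
from scipy.spatial.transform import Rotation as Ro
Rt=Ro.from_euler("xyz",st["eef_rot"],degrees=True)
print("cam in tool",Rt.inv().apply(o-st["tool_pos"]),"dir",Rt.inv().apply(R[2]))
```

```text
cam in tool [ 7.55144271e-02 -1.07914184e-04 -1.62783736e-01] dir [-2.75134406e-01  1.32885238e-04  9.61405763e-01]
```

View pics/ct3.png

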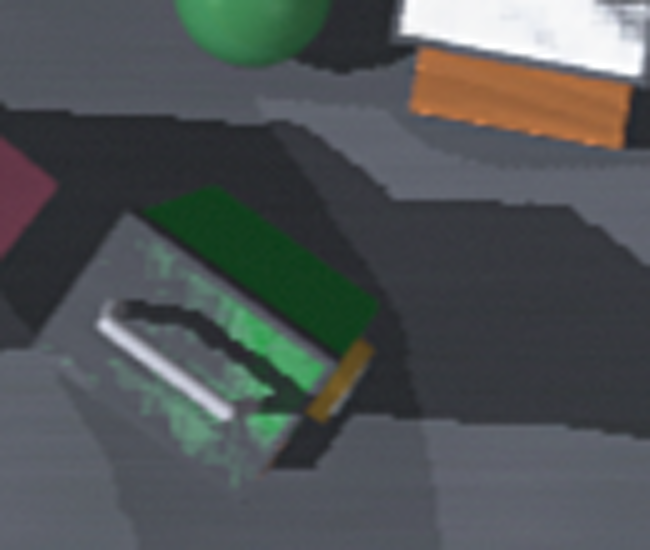

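Run:
```python
from h import *
np.set_printoptions(precision=3,suppress=True)
s=np.array([.6448,.0859,-.1146])
m=lambda a:np.array(a)/1000.
k=lambda a:crop(a,(180,220),5)
g,r=fit([("top",m([[35,55,200],[35,-55,200],[-35,55,200],[35,55,0],[35,-55,0]]),k([(125,212),(340,360),(35,345),(210,186),(378,300)]))],[.41,.22,-.6]);print(g,r)
def w2s(P):
    d=P[:,:2]-s[:2];c,si=np.cos(s[2]),np.sin(s[2]);return np.c_[c*d[:,0]+si*d[:,1],-si*d[:,0]+c*d[:,1]]
print("green corners seat",w2s(T2(g,m([[35,55,0],[35,-55,0],[-35,-55,0],[-35,55,0],[-70,55,0],[-70,-55,0]]))))
# IK checks
yaw0=np.degrees(s[2])
from scipy.spatial.transform import Rotation as Ro
for flip in(0,180):
  for tilt in (0,8,15):
    # base: pointing down, tool x = seat -x if flip==180
    Rm=Ro.from_euler("z",s[2])*Ro.from_euler("y",-np.radians(tilt))*Ro.from_euler("x",np.pi)*Ro.from_euler("z",np.radians(flip))
    e=Rm.as_euler("xyz",degrees=True); 
    print(flip,tilt,e,"toolz seat",(Ro.from_euler("z",s[2]).inv()*Rm).as_matrix()[:,2])
    for x,z in((-.205,.3),(-.205,.014),(-.185,.014),(-.075,.014)):
        p=s2w(s,[x,.004,z])[0]; print("  ",p,env.solve_ik(p,e))
```

```text
[ 0.386  0.25  -0.598] [[ 0.013 -0.18 ]
 [-0.334  0.06 ]
 [-0.819  0.846]
 [ 0.455 -0.996]
 [ 1.126  0.028]]
green corners seat [[-0.219  0.165]
 [-0.27   0.068]
 [-0.332  0.101]
 [-0.281  0.198]
 [-0.312  0.214]
 [-0.363  0.117]]
0 0 [180.      0.     -6.566] toolz seat [ 0. -0. -1.]
   [0.442 0.113 0.3  ] [  5.699   4.429  96.792  -0.     78.779 102.265]
   [0.442 0.113 0.014] [  5.699  27.298 115.831  -0.     36.871 102.265]
   [0.461 0.111 0.014] [  5.181  28.197 113.478  -0.     38.326 101.747]
   [0.571 0.098 0.014] [ 2.955 33.604 99.962 -0.    46.434 99.521]
0 8 [180.     -8.     -6.566] toolz seat [ 0.139 -0.    -0.99 ]
   [0.442 0.113 0.3  ] [  7.315   0.014 101.996  -2.033  70.232 104.439]
   [0.442 0.113 0.014] [  7.315  25.538 122.081  -4.586  24.682 107.92 ]
   [0.461 0.111 0.014] [  6.66   26.334 119.797  -4.145  26.138 106.824]
   [0.571 0.098 0.014] [  3.916  31.259 106.727  -2.584  34.173 102.52 ]
0 15 [180.    -15.     -6.566] toolz seat [ 0.259 -0.    -0.966]
   [0.442 0.113 0.3  ] [  9.068  -3.538 106.715  -4.513  62.428 107.218]
   [0.442 0.113 0.014] [  9.068  2
[... 559 characters left out ...]
    173.434] toolz seat [ 0.139 -0.    -0.99 ]
   [0.442 0.113 0.3  ] [  7.315   0.014 101.996  -2.033  70.232 -75.561]
   [0.442 0.113 0.014] [  7.315  25.538 122.081  -4.586  24.682 -72.08 ]
   [0.461 0.111 0.014] [  6.66   26.334 119.797  -4.145  26.138 -73.176]
   [0.571 0.098 0.014] [  3.916  31.259 106.727  -2.584  34.173 -77.48 ]
180 15 [-180.      15.     173.434] toolz seat [ 0.259 -0.    -0.966]
   [0.442 0.113 0.3  ] [  9.068  -3.538 106.715  -4.513  62.428 -72.782]
   [0.442 0.113 0.014] [  9.068  25.233 127.57  -17.606  13.332 -57.715]
   [0.461 0.111 0.014] [  8.25   25.869 125.329 -15.052  14.765 -61.091]
   [0.571 0.098 0.014] [  4.907  30.11  112.551  -7.632  22.807 -71.867]
```

```bash
cat >> h.py <<'E'
from scipy.spatial.transform import Rotation as Ro
S=np.array([.6448,.0859,-.1146])
def ori(tilt=0,turn=180):
    R=Ro.from_euler("z",S[2])*Ro.from_euler("y",-np.radians(tilt))*Ro.from_euler("x",np.pi)*Ro.from_euler("z",np.radians(turn))
    return R.as_euler("xyz",degrees=True)
def W(x,y,z): return s2w(S,[x,y,z])[0]
def toseat(p):
    d=np.asarray(p)[:2]-S[:2];c,s=np.cos(S[2]),np.sin(S[2]);return np.array([c*d[0]+s*d[1],-s*d[0]+c*d[1],p[2]])
def rep(l=""):
    st=env.read_state();c,s=np.cos(S[2]),np.sin(S[2]);f=st["ft_force"]
    print(l,"t",round(st["t"],2),"seat",toseat(st["tool_pos"]).round(4),"F",np.round([c*f[0]+s*f[1],-s*f[0]+c*f[1],f[2]],1),"grip",round(st["grip_width"],4))
E
python3 - <<'E'
from h import *
e=ori(5)
env.reach(W(-.195,-.005,.34),e);rep("above")
env.command_gripper(.06);rep()
env.servo_line(W(-.195,-.005,.10),velocity=.15,until_force=10);rep("mid")
cv2.imwrite("pics/s1.png",env.grab_frame("scene")[:,:,::-1]);cv2.imwrite("pics/t1.png",env.grab_frame("top")[:,:,::-1]);cv2.imwrite("pics/w1.png",env.grab_frame("wrist")[:,:,::-1])
E
```

```text
above t 2.73 seat [-0.1947 -0.0055  0.3399] F [-0.   0.1 -1.2] grip 0.0875
 t 3.35 seat [-0.195 -0.005  0.34 ] F [-0.4  0.1 -0.4] grip 0.0601
mid t 5.1 seat [-0.1944 -0.0049  0.1006] F [-0.3  0.3  0.7] grip 0.0602
```

View pics/s1.png

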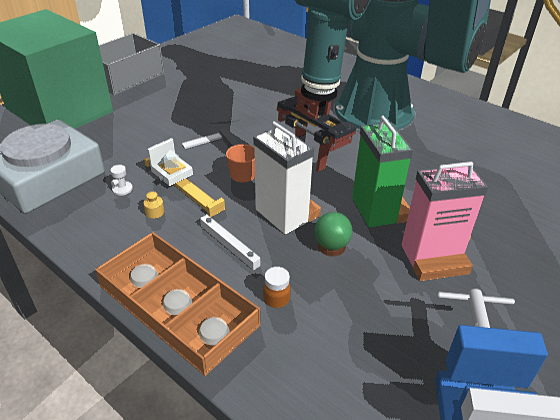

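View pics/t1.png

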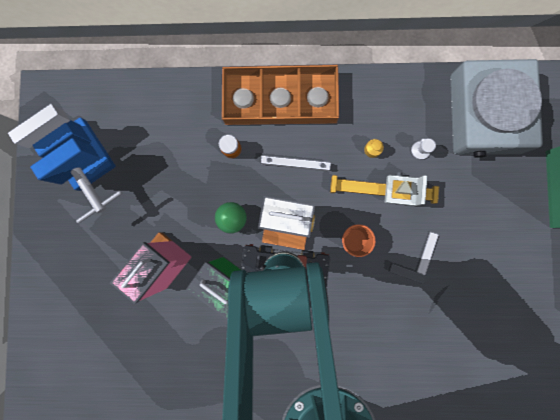

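View pics/w1.png

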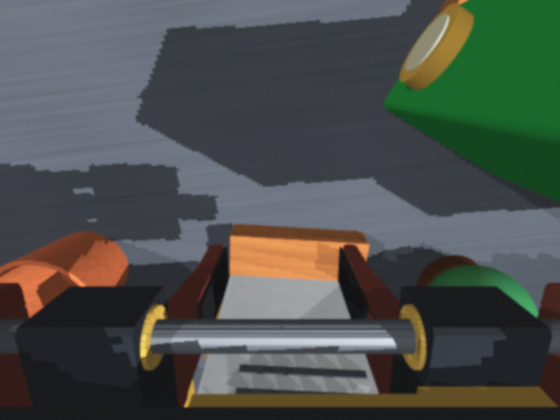

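Run:
```python
from h import *
np.set_printoptions(precision=4,suppress=True)
c=env.get_calibration("wrist")
b=np.array([.5429,.1015,-.174])
P=T2(b,np.array([[-70,55,26],[-70,-55,26],[-35,55,26],[-35,-55,26],[-70,55,0],[-70,-55,0]])/1000.)
print(proj(c,P)); 
def ray(px,z):
    R=cv2.Rodrigues(c["rvec"])[0];o=-R.T@c["tvec"];d=R.T@np.linalg.inv(c["K"])@[*px,1];return o+d*(z-o[2])/d[2]
w=cv2.imread("pics/w1.png")
cv2.imwrite("pics/w1c.png",cv2.resize(w[200:300,190:400],None,fx=3.7,fy=3.7))
for px in((232,225),(368,233)): print(px,toseat(ray(px,.026)))
# tips
print(proj(c,[W(-.195,-.035,.1),W(-.195,.025,.1)]))
```

```text
[[368.7251 242.6761]
 [228.7562 235.1634]
 [362.1954 280.7354]
 [228.7703 273.9129]
 [361.2724 229.208 ]
 [233.4747 222.2382]]
(232, 225) [-0.1848 -0.0439  0.026 ]
(368, 233) [-0.178   0.0615  0.026 ]
[[227.4677 261.3886]
 [337.2366 261.3739]]
```

View pics/w1c.png

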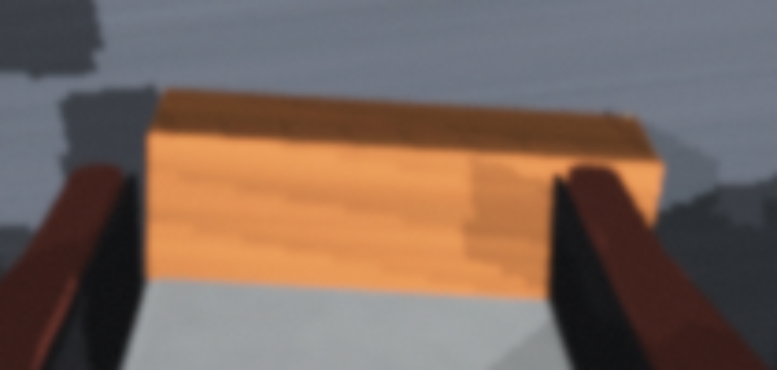

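```bash
python3 - <<'E'
from h import *
print(env.servo_line(W(-.195,-.005,.013),velocity=.12,until_force=8));rep("down")
print(env.servo_line(W(-.14,-.005,.013),velocity=.05,until_force=18));rep("push1")
print(env.servo_line(W(-.09,-.005,.013),velocity=.05,until_force=18));rep("push2")
cv2.imwrite("pics/s2.png",env.grab_frame("scene")[:,:,::-1]);cv2.imwrite("pics/t2.png",env.grab_frame("top")[:,:,::-1])
E
python3 - <<'E'
import cv2
t=cv2.imread("pics/t2.png"); s=cv2.imread("pics/s2.png")
cv2.imwrite("pics/t2c.png",cv2.resize(t[140:270,210:340],None,fx=4.6,fy=4.6,interpolation=cv2.INTER_CUBIC))
cv2.imwrite("pics/s2c.png",cv2.resize(s[100:275,130:360],None,fx=3.4,fy=3.4,interpolation=cv2.INTER_CUBIC))
E
```

```text
False
down t 6.12 seat [-0.1946 -0.0049  0.0133] F [ 0.3 -0.4  0. ] grip 0.06
False
push1 t 7.38 seat [-0.1408 -0.0052  0.0127] F [-3.3 -1.2 -2.7] grip 0.0602
False
push2 t 8.53 seat [-0.0894 -0.0049  0.0133] F [-0.9  0.7 -1.1] grip 0.0599
```

View pics/t2c.png

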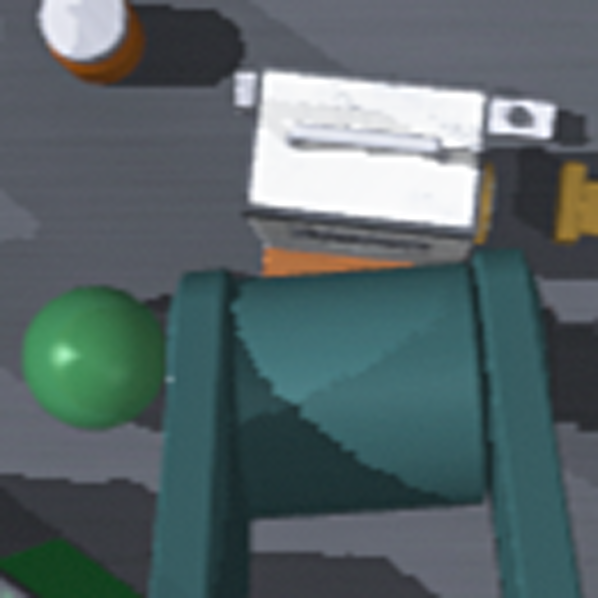

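View pics/s2c.png

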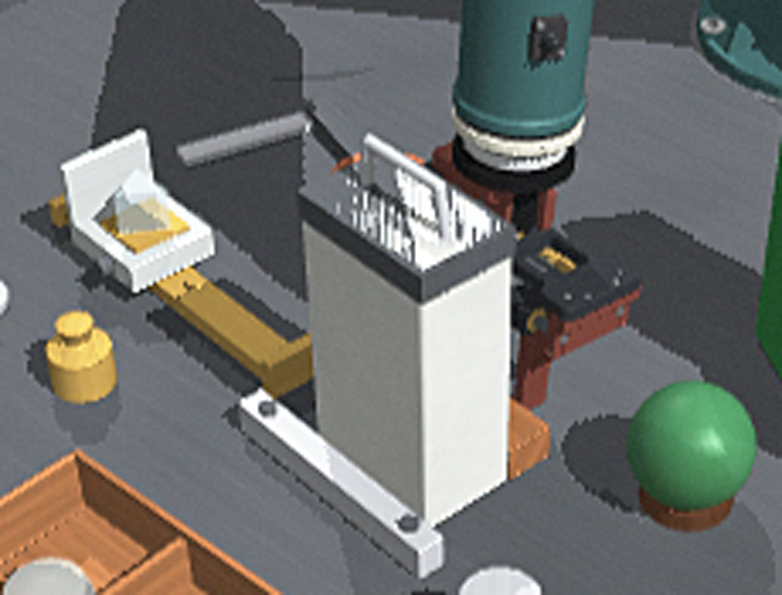

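The box is now parallel to the bar and a few mm short of it, and standing upright. I'll close the gap slowly until contact.

Run:
```python
from h import *
print(env.servo_line(W(-.066,-.005,.013),velocity=.02,until_force=16));rep("contact")
env.sleep(.3);rep("hold")
x=toseat(env.read_state()["tool_pos"])[0]
cv2.imwrite("pics/s3.png",env.grab_frame("scene")[:,:,::-1]);
env.servo_line(W(x-.03,-.005,.013),velocity=.08);rep("back")
cv2.imwrite("pics/w3.png",env.grab_frame("wrist")[:,:,::-1]);
cv2.imwrite("pics/s3b.png",env.grab_frame("scene")[:,:,::-1]);cv2.imwrite("pics/t3.png",env.grab_frame("top")[:,:,::-1])
for a in("s3","s3b"):
    s=cv2.imread(f"pics/{a}.png");cv2.imwrite(f"pics/{a}c.png",cv2.resize(s[130:275,180:320],None,fx=4,fy=4,interpolation=cv2.INTER_CUBIC))
t=cv2.imread("pics/t3.png");cv2.imwrite("pics/t3c.png",cv2.resize(t[140:210,240:350],None,fx=7,fy=7,interpolation=cv2.INTER_CUBIC))
```

```text
True
contact t 9.39 seat [-0.0808 -0.0055  0.0121] F [-0.2 -0.4 -0.5] grip 0.0597
hold t 9.69 seat [-0.0821 -0.0056  0.0115] F [-0.1  0.2 -0.3] grip 0.0601
back t 10.27 seat [-0.1121 -0.0049  0.0132] F [-0.3  0.1 -0.3] grip 0.06
```

View pics/s3bc.png

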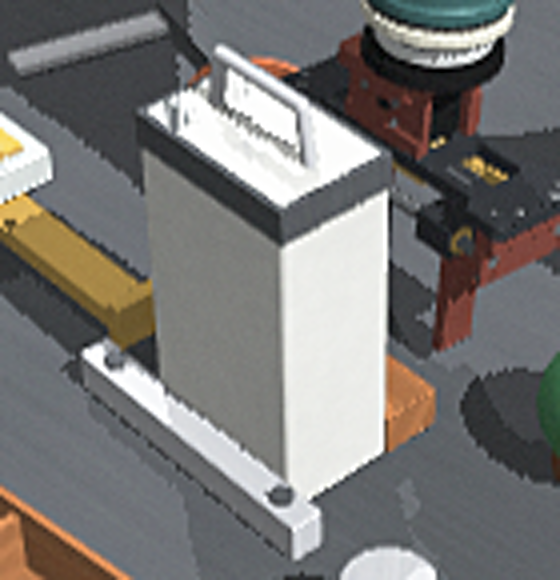

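View pics/t3c.png

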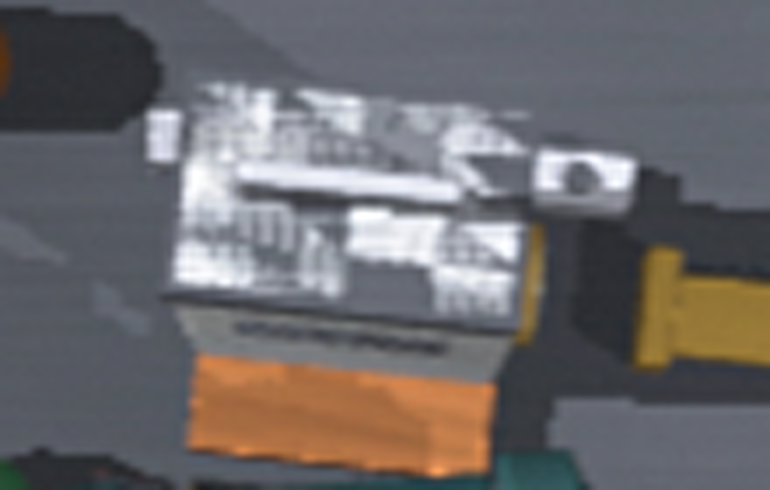

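View pics/w3.png

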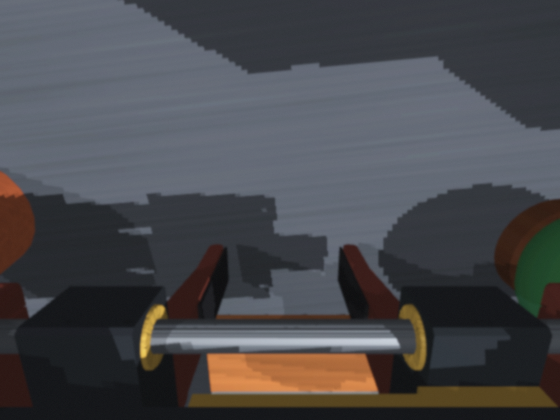

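Run:
```python
from h import *
print(env.servo_line(W(-.086,-.005,.013),velocity=.08,until_force=18));rep("near")
x=-.086
while x<-.072:   # quasi-static steps
    x+=.001
    hit=env.servo_line(W(x,-.005,.013),velocity=.012,until_force=25)
    env.sleep(.05);rep(f"{x:.3f} {hit}")
    st=env.read_state()
    if hit or np.linalg.norm(st["ft_force"][:2])>14: break
env.sleep(.2);rep("press")
cv2.imwrite("pics/s4.png",env.grab_frame("scene")[:,:,::-1])
```

```text
False
near t 10.89 seat [-0.0857 -0.0051  0.0129] F [ 0.9 -0.3  0. ] grip 0.0599
-0.085 False t 11.19 seat [-0.0854 -0.005   0.013 ] F [-0.1 -0.3 -0.3] grip 0.0599
-0.084 False t 11.49 seat [-0.084 -0.005  0.013] F [-0.1 -0.6  0.5] grip 0.0599
-0.083 False t 11.79 seat [-0.0829 -0.005   0.013 ] F [-0.9 -0.2 -0.1] grip 0.0598
-0.082 False t 12.09 seat [-0.0819 -0.005   0.013 ] F [ 0.7 -0.1 -0. ] grip 0.0601
-0.081 False t 12.39 seat [-0.081 -0.005  0.013] F [0.6 0.1 0.9] grip 0.0601
-0.080 False t 12.69 seat [-0.0806 -0.005   0.0129] F [-1.6 -0.3  0.9] grip 0.0599
-0.079 False t 12.99 seat [-0.0804 -0.0051  0.0128] F [-5.3  1.7  2.7] grip 0.0602
-0.078 False t 13.29 seat [-0.0804 -0.0051  0.0126] F [-7.5  0.8  5.8] grip 0.0598
-0.077 False t 13.59 seat [-0.0804 -0.0051  0.0125] F [-8.1  1.   6.9] grip 0.0599
-0.076 False t 13.89 seat [-0.0804 -0.0052  0.0124] F [-10.3   1.1   8.7] grip 0.0601
-0.075 False t 14.19 seat [-0.0804 -0.0053  0.0122] F [-12.3   0.9   9.8] grip 0.0602
-0.074 False t 14.49 seat [-0.0803 -0.0053  0.0121] F [-14.7   1.2  11.2] grip 0.0601
press t 14.69 seat [-0.0803 -0.0053  0.0121] F [-14.7   0.5  11.4] grip 0.0598
```

Run:
```python
from h import *
env.servo_line(W(-.108,-.005,.013),velocity=.08);rep("back")
env.servo_line(W(-.125,-.005,.34),velocity=.25,until_force=15);rep("up")
e=ori(0,90)
print(env.solve_ik(W(0,-.348,.052),e),env.solve_ik(W(0,-.195,.052),e))
env.reach(W(0,-.35,.22),e);rep("above plate")
env.command_gripper(0.0);rep()
cv2.imwrite("pics/t5.png",env.grab_frame("top")[:,:,::-1]);cv2.imwrite("pics/s5.png",env.grab_frame("scene")[:,:,::-1]);cv2.imwrite("pics/w5.png",env.grab_frame("wrist")[:,:,::-1])
t=cv2.imread("pics/t5.png");cv2.imwrite("pics/t5c.png",cv2.resize(t[140:250,220:350],None,fx=5.5,fy=5.5,interpolation=cv2.INTER_CUBIC))
```

```text
back t 15.32 seat [-0.107  -0.0049  0.0133] F [-0.6 -0.2  0.4] grip 0.0599
up t 16.77 seat [-0.1257 -0.0052  0.3387] F [-0.9 -0.1  0.6] grip 0.0599
[-2.92474264e+01  3.53617398e+01  8.78779137e+01 -2.54444375e-14
  5.67603465e+01  1.57318670e+02] [-1.60875186e+01  3.36511744e+01  9.15937926e+01 -2.54444375e-14
  5.47550329e+01  1.70478578e+02]
above plate t 20.22 seat [ 0.     -0.3498  0.2201] F [0.8 0.  0.3] grip 0.0597
 t 21.21 seat [-0.   -0.35  0.22] F [-0.3  0.2  0.6] grip 0.0007
```

View pics/t5c.png

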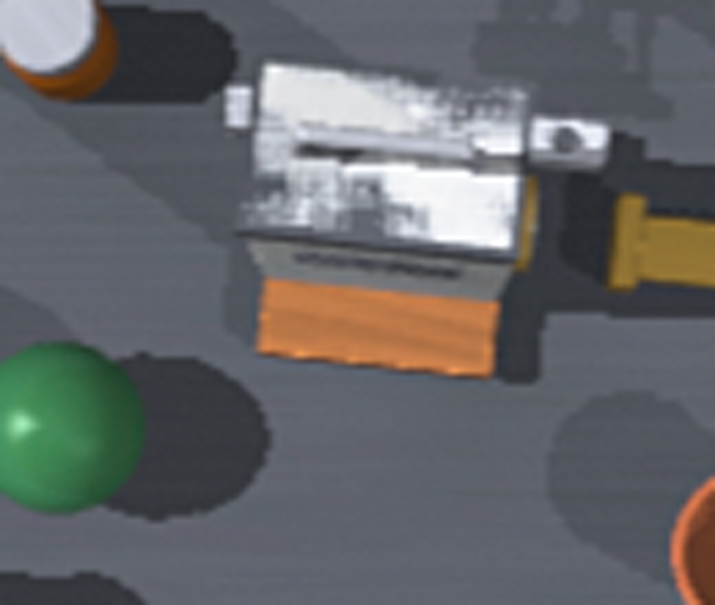

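View pics/s5.png

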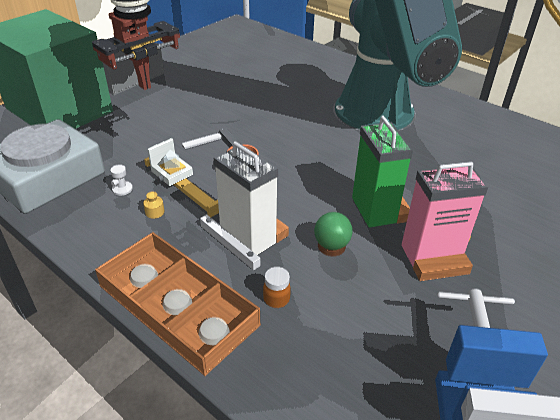

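View pics/w5.png

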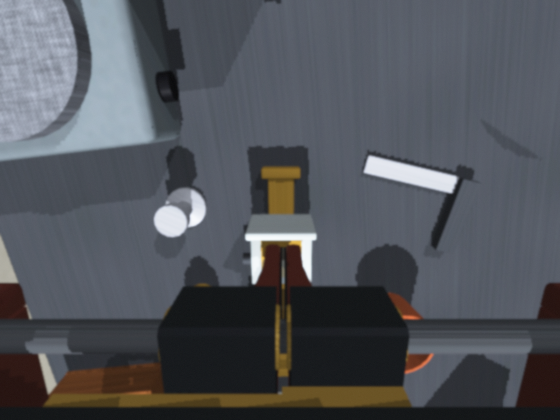

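Run:
```python
from h import *
c=env.get_calibration("wrist")
print(proj(c,[W(-.035,-.319,.084),W(.035,-.319,.084),W(.035,-.311,.084),W(0,-.372,.02),W(0,-.36,.02)]))
w=cv2.imread("pics/w5.png");cv2.imwrite("pics/w5c.png",cv2.resize(w[150:290,220:340],None,fx=4.2,fy=4.2,interpolation=cv2.INTER_CUBIC))
e=ori(0,-90)
print(env.solve_ik(W(0,-.348,.052),e),env.solve_ik(W(0,-.195,.052),e))
```

```text
[[318.80582607 232.68134869]
 [246.96348376 232.69034545]
 [247.21165821 240.38871064]
 [282.86320263 168.775633  ]
 [282.86378048 179.3846717 ]]
[-29.24742641  35.36173977  87.87791371   0.          56.76034652
 -22.68133008] [-1.60875186e+01  3.36511744e+01  9.15937926e+01 -2.54444375e-14
  5.47550329e+01 -9.52142224e+00]
```

View pics/w5c.png

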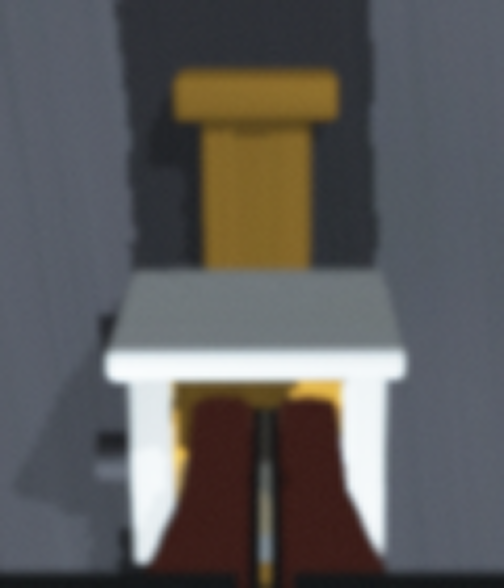

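Run:
```python
from h import *
e=ori(0,-90)
env.reach(W(0,-.352,.22),e);rep("above")
print(env.servo_line(W(0,-.350,.053),velocity=.15,until_force=10));rep("down")
print(env.servo_line(W(0,-.210,.053),velocity=.045,until_force=18));rep("push")
cv2.imwrite("pics/s6.png",env.grab_frame("scene")[:,:,::-1]);cv2.imwrite("pics/t6.png",env.grab_frame("top")[:,:,::-1])
```

```text
above t 24.01 seat [ 0.    -0.352  0.22 ] F [-0.2 -0.3 -0.2] grip 0.0001
False
down t 25.27 seat [ 0.0008 -0.3503  0.054 ] F [ 0.8  0.4 -0.7] grip 0.0005
False
push t 28.53 seat [ 0.0003 -0.21    0.0531] F [-2.1 -2.4 -1.2] grip 0.0005
```

View pics/s6.png

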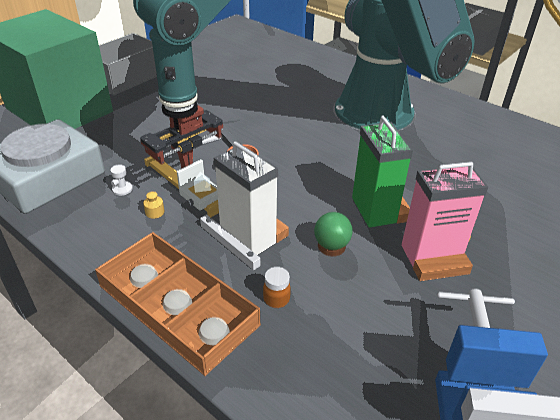

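The carriage is moving and is about 10 mm from the end block. Next I'll step it in slowly until it is firmly blocked.

Run:
```python
from h import *
y=-.210
while y<-.186:
    y+=.002
    hit=env.servo_line(W(0,y,.053),velocity=.02,until_force=18)
    st=env.read_state();rep(f"{y:.3f} {hit}")
    if hit or np.linalg.norm(st["ft_force"][:2])>12: break
env.sleep(.2);rep("press")
yc=toseat(env.read_state()["tool_pos"])[1]
env.servo_line(W(0,yc-.03,.053),velocity=.08);rep("back")
env.servo_line(W(0,yc-.04,.25),velocity=.2);rep("up")
env.reach(W(-.05,-.40,.30),ori(0,-90));rep("clear")
for n in("scene","top"):cv2.imwrite(f"pics/{n}7.png",env.grab_frame(n)[:,:,::-1])
t=cv2.imread("pics/top7.png");cv2.imwrite("pics/t7c.png",cv2.resize(t[130:270,220:380],None,fx=4.2,fy=4.2,interpolation=cv2.INTER_CUBIC))
s=cv2.imread("pics/scene7.png");cv2.imwrite("pics/s7c.png",cv2.resize(s[125:275,130:310],None,fx=3.9,fy=3.9,interpolation=cv2.INTER_CUBIC))
```

```text
-0.208 False t 28.88 seat [ 0.0003 -0.2078  0.0531] F [-0.4 -1.8 -1.3] grip 0.0008
-0.206 False t 29.13 seat [ 0.0003 -0.2057  0.0531] F [ 0.1 -0.8 -1.3] grip 0.0005
-0.204 False t 29.38 seat [ 2.000e-04 -2.037e-01  5.310e-02] F [ 0.5 -1.  -0.4] grip 0.0003
-0.202 False t 29.63 seat [ 2.000e-04 -2.022e-01  5.310e-02] F [ 0.4 -3.4 -1.4] grip 0.0002
-0.200 False t 29.88 seat [ 0.0003 -0.2022  0.0532] F [ -0.2 -11.2  -1.2] grip 0.0007
-0.198 False t 30.13 seat [ 0.0003 -0.2021  0.0532] F [ -1.2 -17.6  -1.3] grip 0.0007
press t 30.33 seat [ 0.0003 -0.2021  0.0532] F [ -1.3 -17.2  -1.1] grip 0.0002
back t 30.91 seat [-1.000e-04 -2.321e-01  5.300e-02] F [-0.6 -0.3 -0.4] grip 0.0002
up t 32.04 seat [-0.0009 -0.2418  0.2487] F [-0.3 -0.1  0.1] grip 0.0006
clear t 32.77 seat [-0.0502 -0.399   0.2989] F [0.4 0.8 0.3] grip 0.0004
```

View pics/t7c.png

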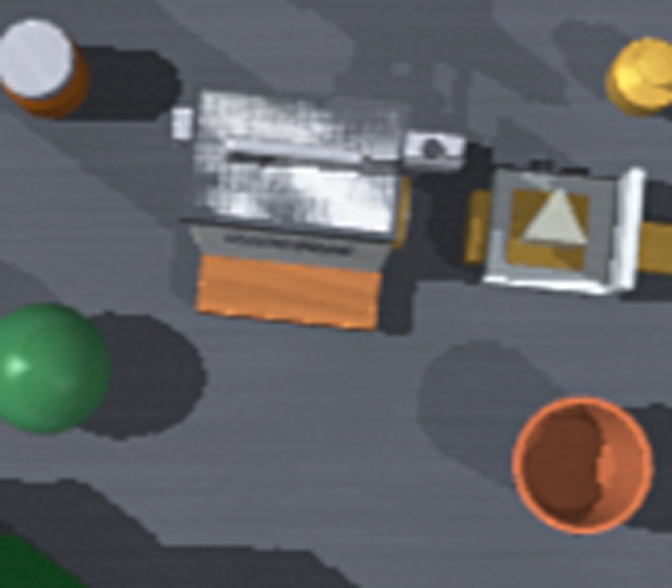

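View pics/s7c.png

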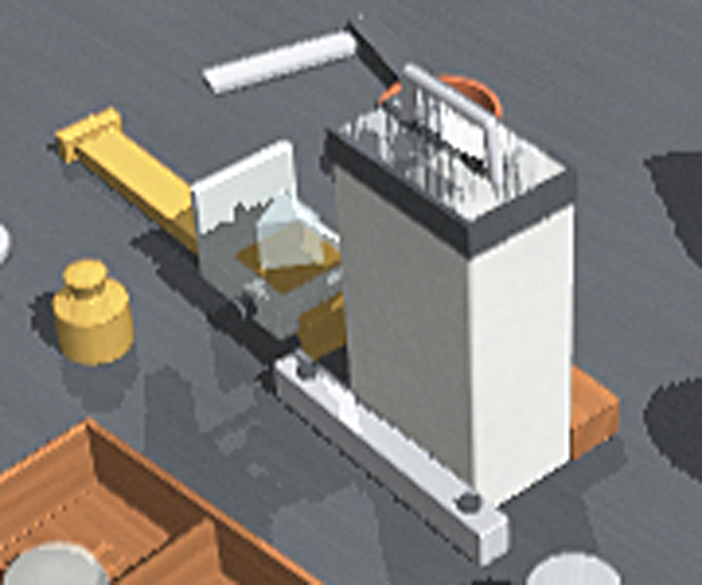

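View pics/scene7.png

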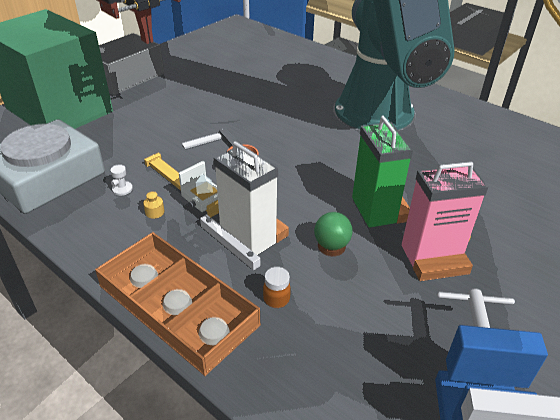

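Run:
```python
from h import *
np.set_printoptions(precision=4,suppress=True)
k=lambda a:crop(a,(220,130),4.2);ks=lambda a:crop(a,(130,125),3.9)
m=lambda a:np.array(a)/1000.
o=[("top",m([[35,55,200],[35,-55,200],[-35,-55,200],[-35,55,200],[-70,55,26],[-70,-55,26],[-35,55,26],[-35,-55,26]]),k([(203,92),(408,107),(392,236),(188,221),(197,310),(376,328),(203,255),(380,273)])),
("scene",m([[35,55,200],[35,-55,200],[-35,55,200],[-35,55,0]]),ks([(471,218),(328,128),(576,172),(571,461)]))]
for q in (o,o[:1]):
    b,r=fit(q,[.645,.086,-.11]);print(b,"seat",toseat([b[0],b[1],0]),"dyaw",b[2]-S[2]);print(r.round(1).tolist())
a,b=cv2.imread("pics/top0.png"),cv2.imread("pics/top7.png")
P=m([[35,0,84],[-35,0,84]])
k2=k([(646,168),(633,292)])
from scipy.optimize import least_squares
f=lambda y:(proj("top",T2(S,P+[0,y[0],0]))-k2).ravel()
r=least_squares(f,[-.19]);print("plate y",r.x,r.fun)
env.sleep(.3);rep()
```

```text
[ 0.6456  0.0931 -0.1103] seat [-0.0001  0.0072  0.    ] dyaw 0.004316347374734561
[[-1.4, -2.3], [0.9, -0.8], [1.4, 0.8], [-1.4, -0.9], [0.2, 0.1], [-0.1, 0.3], [0.2, -0.2], [0.4, -0.1], [-0.1, 1.7], [-0.1, -0.9], [0.8, -1.5], [0.9, -0.7]]
[ 0.6448  0.0936 -0.1027] seat [-0.0008  0.0077  0.    ] dyaw 0.011893814922920548
[[-1.8, -1.8], [0.5, -0.7], [1.3, 1.0], [-1.6, -0.3], [0.1, 0.6], [-0.0, 0.5], [0.1, 0.3], [0.3, 0.1]]
plate y [-0.1902] [-0.1667  0.4341  0.1706 -0.4607]
 t 33.17 seat [-0.0498 -0.3991  0.2998] F [0.3 1.  0.2] grip 0.0003
```

The measurements agree. The box origin is within about 1 mm of the bar-flush position, 7 mm aside, and about 0.25° off the bar angle, which is within my reading accuracy. The push plate is at y=-0.190, its end position. The bystanders look unmoved, so I'm handing in.

Run:
```python
from h import *
print(env.finish_job());rep()
```

```text
the job is handed in; nothing more can be done
None
the job is handed in; nothing more can be done
```

The prism test is set up and the job is handed in at about 33 s of the 51 s limit; no verdict came back.

- **Lamp box:** I pushed the white box by its toe board, 13 mm above the bench, with two spread fingertips. It squared up and stopped firmly against the steel bar, holding still under about 15 N, which is more than its sliding force. In the last camera fit its origin is within 1 mm of home in the push direction and 7 mm to the side, so the bar reaches past it on both sides. It stayed upright.
- **Carriage:** I then pushed the carriage by the upright plate with shut fingers until the end block stopped it at about 17 N. In the last picture the plate's outer face is at seat y = -0.190, its end position. I did not touch the prism.
- **Other things:** The bystanders and the green and pink boxes looked unmoved in the last pictures, but I judged that by eye. The arm finished well clear of everything.

Two small disagreements remain:
- **Box angle:** it read 0.25° off the bar with both cameras and 0.7° off with the top camera alone. The reading error is about that large, so I relied on the firm stop under force.
- **Carriage stop:** the tool stopped about 2 mm earlier than I had calculated, which is about the calibration error.

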